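# Show the red-capped tube's barcode to the bench code reader

## Task

Draw the red-capped sample tube up out of the green rack and show it to the code reader on the stand: hold it upright in the air with its barcode label squarely facing the reader's window, the middle of the label level with and centred on the window and about 80 mm in front of it. Finish there, still holding the tube steady in the gripper; leave the blue-capped tubes in the rack, do not shift the rack or the beaker, and do not touch the reader or its stand.

Things in the scene. Friction and masses are not known exactly. Their poses are not given: they have to be found in the camera images.
- tube_red: 50 ml tube, milky grey, RED cap, about 60 g, 116 mm tall: body 28 mm wide, conical foot (12 mm wide at the bottom, full width from 15 mm up), ribbed cap 34 mm wide from 101 to 116 mm. Upright in one of the rack's four places. Origin: centre of underside; z up the axis; x out through the middle of its label, at first 0.65 rad right to 1.45 rad left of the robot's straight ahead.
- tube_red_label (a point): centre of the red-capped tube's barcode label, on its surface, 14.6 mm from the tube's axis (along the tube's x) and 76 mm above its underside. White paper with six black bars stacked up the tube, 30 mm tall (61 to 91 mm above the underside), reaching 58 degrees round to either side. Axes as the tube's.
- reader_window (a point): centre of the code reader's window: dark 60 x 34 mm pane with a lens and two red lamps in the front of the white reader head. x points INTO the window (it looks along -x), y level, z up. 180 to 230 mm above the bench. The head is 82 mm deep, 86 wide, 70 tall (35 above and below this point), clamped to the stand's rod 122 mm behind the window.
- reader_stand: laboratory stand carrying the reader, fixed. Grey base plate 200 x 126 mm, its top 16 mm above the bench, and a 12 mm upright steel rod to 350 mm height. Origin on the bench under the rod; the window looks along -x; the plate reaches 160 mm to -x and 40 mm to +x of the rod.
- rack: green open-sided tube rack, loose, 0.7 kg, 66 mm (x) by 252 mm (y), 56 mm tall. One row of four 31 mm round places 60 mm apart (y = -90, -30, 30, 90 mm). Tubes stand on its floor 5 mm above the bench: cap tops are 121 mm above the bench, and a tube must rise 51 mm to be out. Origin: centre of the underside.
- tube_a: a like 50 ml tube (same sizes and axes as tube_red) with a BLUE cap, standing in another place of the rack; leave it there
- tube_b: a like 50 ml tube (same sizes and axes as tube_red) with a BLUE cap, standing in another place of the rack; leave it there
- tube_c: a like 50 ml tube (same sizes and axes as tube_red) with a BLUE cap, standing in another place of the rack; leave it there
- beaker: clear glass beaker, 68 mm wide at the rim, 90 mm tall, loose, open and empty, standing beyond the work; leave it. Origin: centre of its underside.

How it is judged:
By the outcome, as a careful person would: the job done as asked, in the order asked, and still so for the second after the job is handed in, while the arm keeps its last pose, push and grip.
It also fails if it takes over 35 s, if anything falls off the work surface, if the arm or the gripper's body presses on something with over 40 N, if the wrist force passes 120 N, or if a joint passes its speed limit or range.

## Robot

A 6-joint arm with a two-finger parallel gripper is mounted at the origin on the work surface. World frame = base frame: x ahead of the robot, y to its left, z up, the work surface at z = 0. Lengths are in mm, angles in rad, forces in N, time in s.
With the tool pointing down it reaches from about 150 to 775 mm from the base axis. Payload 6.1 kg.
Tool frame: the origin (TCP) lies at the centre of the arm's flange, where the gripper is bolted on; the fingertips stand 173 mm ahead of it and the grasp point (between the pads) lies ahead of it (bot.grip_depth is the z of the grasp point in the tool frame, in mm); z points along the fingers, y is the line along which they close (so a half turn about z gives the same grasp; the last joint's range is limited). The gripper opens to 85 mm and grips with 20 to 120 N. Pads are 22 mm wide; open, the fingers measure 114 mm over their backs; the gripper's body (76 mm by 85 mm) begins 54 mm behind the grasp point. The pads swing forward as they close: fully open they stand 13 mm farther back than shut.
Start: joints at [1.214, 0.126, -0.04, 1.405, 0, 1.571], TCP at [183.364, 491.921, 404.695] pointing down, gripper open.
Joint ranges: [-2.72, 2.72], [-0.95, 1.95], [-1.27, 1.35], [-1.78, 2.02], [-1.46, 1.47], [-3.14, 3.14]. Speed limits (rad/s): [2.39, 2.39, 3.01, 3.14, 3.14, 3.14].

## Interface

Orientations are given as a rotation vector (axis times angle).
In Python, from workcell import bot gives the robot as it stands.
- The arm moves only by the tool carry_out, never from a script. Its argument "series" is one flat list of numbers, 7 for each row, row after row: the finger opening in m, from 0 to 0.0854, then the shift along the tool's x, y, z in m, then the turn, a rotation vector about the tool's x, y, z in degrees. A call has 1 to 8 rows; each row shifts and turns the commanded pose from where the row before left it, along the tool's axes as they then stand; what a row does not reach is not made up. A row lasts 1/8 s, in which the tool goes at most 62.5 mm and 10.7 degrees, less where a joint would pass 70% of its speed; a pose out of reach is approached as far as the arm can. A call is refused whole if a number of a shift passes 0.0625 or a number of a turn 10.7, either way. A call with a gripper value outside its range is refused whole. The fingers move at their own pace and stop on an object; the grip force is fixed at half the most. Time passes only in rows, so rows that do not move let the fingers close. It gives the time, the measured TCP pose, the force, the opening and the grip force at its end, in the units of the state.
- bot.sense(): the state, without advancing time (a new reading comes with each control period).
- bot.get_image(name): name is "side" or "top"; returns the picture (400x640x3 uint8, blue, green, red); there is no depth.
- bot.camera_info(name): a dict with "fx", "fy", "cx", "cy" (pixels), "k1" (the pictures are not rectified: a ray, as slopes to the right and down, at radius r is drawn at 1 + k1 r^2 times it, then the intrinsics apply), "eye" and "orientation" of the camera in the world. Camera axes: x right, y down, z forward; pixel columns grow to the right and rows downward; lengths in mm; the calibration is good to about 2 mm. A picture is of the moment at which its call begins. camera_info takes no time and is no camera call.
- bot.hand_in(): hands the job in; it is judged then, once.
The state is a dict: "time_s": time; "qpos": joint angles; "joint_vel": joint speeds; "tau": joint torques, N m; "tool_pos": TCP position; "eef_rot": TCP orientation; "ft_force": force on the tool from outside, world axes, zero at the start; "moment": the same for the moment, N m; "gripper_width": finger opening in mm; "gripper_force": force on a finger pad.
Only numpy, scipy, OpenCV 4.12 (cv2) and the standard library are available. Lean on these libraries where they do the work, as an engineer would, in place of code of your own. Each camera call takes 0.05 s, during which the arm holds its last target. There are 200 camera calls.

## Working session

There is one attempt and no reset: what is moved stays moved. The work goes in short steps, Python scripts to look and compute and a tool call to move; the robot and the scene stay as the last step left them, time stands still between calls to the robot, and variables do not carry over. Pictures are saved under pics/ and viewed, at most 10 in all, crops included, and the job is handed in when it is done.

Besides the shell and the picture viewer there is one more tool, called after "Request:" by a JSON object that holds its "name" and its "arguments", one argument or row to a line. carry_out: Moves the arm, as the interface text tells. Its arguments: {"type":"object","properties":{"series":{"type":"array","items":{"type":"number"}}},"required":["series"]}

```bash
mkdir -p pics; ls
python3 - <<'E'
from workcell import bot
import cv2
for n in("side","top"):
    cv2.imwrite(f"pics/{n}0.png",bot.get_image(n)); print(n,bot.camera_info(n))
print(bot.sense(),bot.grip_depth)
E
```

```text
pics
side {'fx': 397.4633168034456, 'fy': 397.4633168034456, 'cx': 315.4079289900333, 'cy': 202.2348355490097, 'k1': 0.014309926931840408, 'eye': array([ 428.81465163, -527.11815492,  898.01884802]), 'orientation': array([-2.43716186,  0.33214966, -0.13958698])}
top {'fx': 491.12449412121157, 'fy': 491.12449412121157, 'cx': 325.1223680651311, 'cy': 196.36740881199862, 'k1': 0.013428225766753982, 'eye': array([ 526.80890684,   68.54222133, 1228.99556586]), 'orientation': array([-2.15291449,  2.21056245, -0.10541323])}
{'time_s': 0.1, 'qpos': array([ 1.21400937e+00,  1.26328743e-01, -4.05374354e-02,  1.40538047e+00,
        1.23479189e-05,  1.57080895e+00]), 'joint_vel': array([-0.00083763, -0.00188406,  0.00066807,  0.00151045, -0.0006837 ,
       -0.00116363]), 'tau': array([ 2.71109302e-04, -4.36902988e+01,  3.53607273e+01,  1.37127464e-02,
       -1.75554787e-04,  1.37233465e-05]), 'tool_pos': array([183.32047283, 491.82425287, 403.98746595]), 'eef_rot': array([-5.57443336e-01, -3.09146617e+00,  2.23836775e-03]), 'ft_force': array([-0.36959694,  0.01733917, -0.72244432]), 'moment': array([-0.00461648, -0.01386961,  0.01506229]), 'gripper_force': 0.0, 'gripper_width': 85.50243331723722} 154.70000000000002
```

View pics/side0.png

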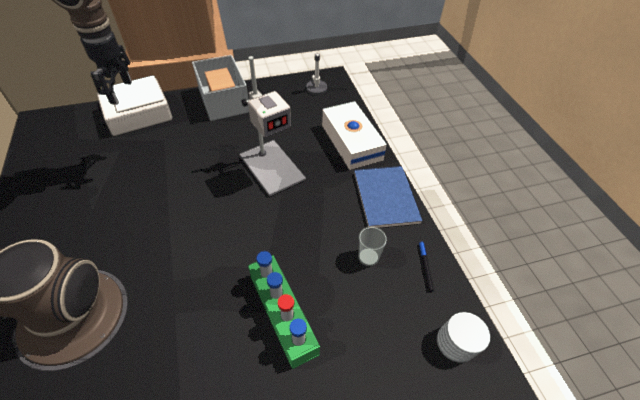

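View pics/top0.png

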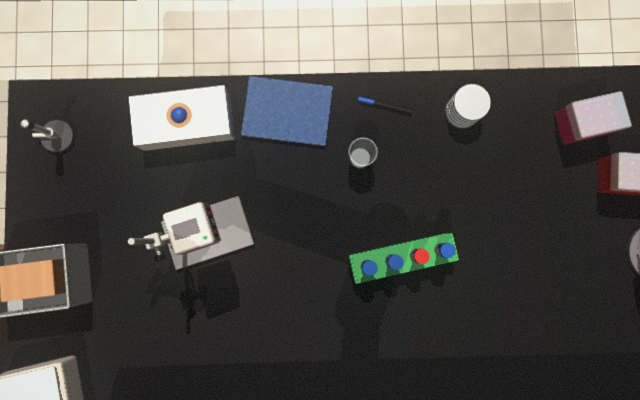

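The side view shows the rack with its red cap at (286,303), the second place from the near end, and the reader window at (277,122). In the top view the red cap is at (422,256) and the reader head around (190,227). I'll take enlarged crops for pixel reading.

Run:
```python
import cv2,numpy as np
s=cv2.imread("pics/side0.png");t=cv2.imread("pics/top0.png")
R=lambda im,x,y,w,h,k:cv2.resize(im[y:y+h,x:x+w],None,fx=k,fy=k,interpolation=cv2.INTER_CUBIC)
# A: side rack (240..330,250..365)x5 =450x575 ; top rack 
cv2.imwrite("pics/c1.png",np.hstack([R(s,245,250,80,118,5),R(s,235,80,80,118,5)]))
cv2.imwrite("pics/c2.png",np.vstack([R(t,340,225,130,60,5)[:, :650],R(t,125,192,130,60,5)]))
```

```text
(no output)
```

View pics/c1.png

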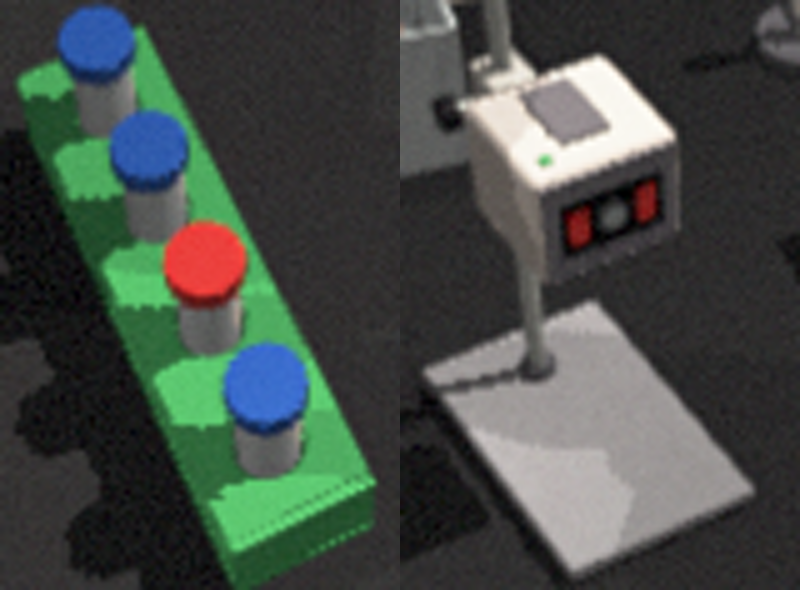

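View pics/c2.png

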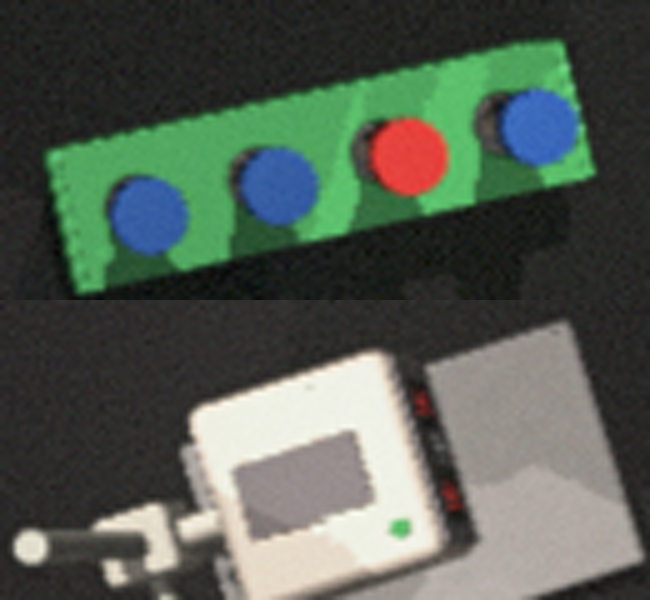

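The crops show the red cap between two blue ones, with no label visible in the rack, so I'll find the label after lifting. Lens and lamps are at (615,215) / (580,229),(648,201) in the first crop. The plate corners and the rod top are clear too. Next I'll fit the poses.

```bash
cat > h.py <<'E'
import numpy as np,cv2
from scipy.spatial.transform import Rotation as R
from scipy.optimize import least_squares
from workcell import bot
C={n:bot.camera_info(n) for n in("side","top")}
def proj(n,P):
    c=C[n];p=(np.atleast_2d(P)-c["eye"])@R.from_rotvec(c["orientation"]).as_matrix()
    s=p[:,:2]/p[:,2:];s=s*(1+c["k1"]*(s**2).sum(1,keepdims=True))
    return s*[c["fx"],c["fy"]]+[c["cx"],c["cy"]]
def atz(n,uv,z):
    c=C[n];d=(np.array(uv)-[c["cx"],c["cy"]])/[c["fx"],c["fy"]]
    s=d.copy()
    for _ in range(9): s=d/(1+c["k1"]*(s@s))
    v=R.from_rotvec(c["orientation"]).as_matrix()@np.r_[s,1];e=c["eye"]
    return e+v*(z-e[2])/v[2]
def crop(xy,off): return (np.array(xy,float)+.5)/5-.5+off
E
python3 - <<'E'
from h import *
T=[(149,215),(278,187),(409,157),(540,128)];S=[(97,37),(150,144),(206,258),(267,379)]
for a,b in zip(T,S): print(atz("top",crop(a,(340,225)),121).round(1),atz("side",crop(b,(245,250)),121).round(1))
o=[("side",x,q) for x,q in zip([(23,370),(197,303),(355,490),(175,577)],[0,1,2,3])]
obs=[("side",crop(x,(235,80)),q) for _,x,q in o]
obs+=[("top",crop((570,20),(125,192)),2),("top",crop((645,258),(125,192)),3),("top",crop((30,247),(125,192)),"rod"),
("side",crop((215,215),(235,80)),"win"),("top",crop((437,150),(125,192)),"win")]
def loc(q,h):
    # corners: back-left.. identified by y sign: facing +x(into window): left=+y
    return {0:(40,63,16),1:(40,-63,16),2:(-160,-63,16),3:(-160,63,16),"rod":(0,0,350),"win":(-122,0,h)}[q]
def f(p,full=False):
    Z=R.from_euler("z",p[2]).as_matrix()
    return np.concatenate([(proj(n,Z@loc(q,p[3])+[p[0],p[1],0])[0]-uv) for n,uv,q in obs])
for y0 in(0,1.5,3,-1.5):
    r=least_squares(f,[300,400,y0,205],loss="soft_l1")
    print(r.cost,r.x.round(3))
    if r.cost<60: print(f(r.x).reshape(-1,2).round(1)); Z=R.from_euler("z",r.x[2]).as_matrix();print("win",Z@[-122,0,0]+[*r.x[:2],r.x[3]])
s=bot.sense();print(R.from_rotvec(s["eef_rot"]).as_matrix().round(3))
E
```

```text
[460.3 -38.6 121. ] [457.8 -41.2 121. ]
[471.1 -96.9 121. ] [ 469.5 -100.6  121. ]
[ 482.9 -156.2  121. ] [ 480.9 -159.1  121. ]
[ 494.3 -215.6  121. ] [ 492.7 -216.5  121. ]
3.7027584732499195 [532.339 404.129 -23.265 224.349]
[[-0.  -0.8]
 [-0.1 -1.4]
 [ 0.5 -1.1]
 [-0.1 -1.7]
 [-0.2 -0. ]
 [ 0.4  0.9]
 [ 0.8  0.1]
 [ 0.2 -0.3]
 [ 0.9  0.1]]
win [568.03456068 287.4681532  224.34869878]
3.7027584732499657 [532.339 404.129   8.151 224.349]
[[-0.  -0.8]
 [-0.1 -1.4]
 [ 0.5 -1.1]
 [-0.1 -1.7]
 [-0.2 -0. ]
 [ 0.4  0.9]
 [ 0.8  0.1]
 [ 0.2 -0.3]
 [ 0.9  0.1]]
win [568.03456071 287.46815326 224.34869878]
3.702758473250025 [ 532.339  404.129 -117.513  224.349]
[[-0.  -0.8]
 [-0.1 -1.4]
 [ 0.5 -1.1]
 [-0.1 -1.7]
 [-0.2 -0. ]
 [ 0.4  0.9]
 [ 0.8  0.1]
 [ 0.2 -0.3]
 [ 0.9  0.1]]
win [568.03456059 287.46815322 224.34869884]
3.702758473251179 [ 532.339  404.129 -676.716  224.349]
[[-0.  -0.8]
 [-0.1 -1.4]
 [ 0.5 -1.1]
 [-0.1 -1.7]
 [-0.2 -0. ]
 [ 0.4  0.9]
 [ 0.8  0.1]
 [ 0.2 -0.3]
 [ 0.9  0.1]]
win [568.03456004 287.46815311 224.34869898]
[[-0.937  0.349 -0.001]
 [ 0.349  0.937 -0.001]
 [ 0.    -0.001 -1.   ]]
```

The fit is consistent, with pixel residuals of 1.7 or less:
- **Red tube:** about (482,-157.5), with 60 mm spacing between tubes.
- **Row:** azimuth about 101°.
- **Window:** (568,287.5,224), with its x axis at azimuth 107°.

I'll move above the tube with the fingers closing across the row.

Request:
{"name": "carry_out", "arguments": {
  "series": [0.085,-0.0315,-0.0315,0,0,0,0,0.085,-0.0315,-0.0315,0,0,0,0,0.085,-0.0315,-0.0315,0,0,0,0,0.085,-0.0315,-0.0315,0,0,0,0,0.085,-0.0315,-0.0315,0,0,0,0,0.085,-0.0315,-0.0315,0,0,0,0,0.085,-0.0315,-0.0315,0,0,0,0,0.085,-0.0315,-0.0315,0,0,0,0]
}}

```text
time_s: 1.1
tool_pos: [331.7, 166.4, 404.5]
eef_rot: [-0.557, -3.092, 0.0]
ft_force: [0.4, 0.2, 0.3]
gripper_width: 84.9
gripper_force: 0.0
```

Request:
{"name": "carry_out", "arguments": {
  "series": [0.085,-0.0315,-0.0315,0,0,0,0,0.085,-0.0315,-0.0315,0,0,0,0,0.085,-0.0315,-0.0315,0,0,0,0,0.085,-0.0315,-0.0315,0,0,0,0,0.085,-0.0315,-0.0315,0,0,0,0,0.085,-0.0315,-0.0315,0,0,0,0,0.085,-0.0315,-0.0315,0,0,0,0,0.085,-0.0315,-0.0315,0,0,0,0]
}}

```text
time_s: 2.1
tool_pos: [479.9, -157.9, 404.3]
eef_rot: [-0.558, -3.091, -0.0]
ft_force: [1.1, 0.7, 0.5]
gripper_width: 85.1
gripper_force: 0.0
```

Request:
{"name": "carry_out", "arguments": {
  "series": [0.085,0,0,0,0,0,9.8,0.085,0,0,0,0,0,9.8,0.085,0,0,0,0,0,9.8,0.085,0,0,0,0,0,9.8,0.085,0,0,0,0,0,9.8,0.085,0,0,0,0,0,9.7,0.085,0,0,0,0,0,0,0.085,0,0,0,0,0,0]
}}

```text
time_s: 3.1
tool_pos: [479.6, -156.4, 404.5]
eef_rot: [-1.998, -2.424, 0.0]
ft_force: [0.2, 0.0, 0.3]
gripper_width: 85.3
gripper_force: 0.0
```

Request:
{"name": "carry_out", "arguments": {
  "series": [0.085,-0.0015,0.002,0.03,0,0,0,0.085,0,0,0.03,0,0,0,0.085,0,0,0.02,0,0,0,0.05,0,0,0,0,0,0,0.05,0,0,0,0,0,0,0.05,0,0,0,0,0,0]
}}

```text
time_s: 3.85
tool_pos: [482.2, -157.6, 325.9]
eef_rot: [2.0, 2.421, 0.001]
ft_force: [-0.3, -0.5, -0.9]
gripper_width: 50.1
gripper_force: 0.0
```

Run:
```python
from h import *
s=bot.get_image("side");t=bot.get_image("top");st=bot.sense()
print(st["tool_pos"],st["eef_rot"],st["gripper_width"],bot.grip_depth)
M=R.from_rotvec(st["eef_rot"]).as_matrix()
for n in("side","top"):
    print(n,[proj(n,st["tool_pos"]+M@[0,y,z])[0].round(1) for y,z in((-25,173),(25,173),(0,173))],proj(n,[482,-157.5,121])[0].round(1))
z=lambda im,x,y,w,h,k:cv2.resize(im[y:y+h,x:x+w],None,fx=k,fy=k,interpolation=cv2.INTER_CUBIC)
cv2.imwrite("pics/c3.png",np.hstack([z(s,245,230,80,110,5),z(t,380,200,80,110,5)]))
```

```text
[ 482.04962164 -157.54341988  325.5746741 ] [2.00019448e+00 2.42079830e+00 8.63689703e-04] 50.10573390500704 154.70000000000002
side [array([274.3, 298.6]), array([296.8, 288.6]), array([285.6, 293.5])] [286.1 300.4]
top [array([427.7, 268.1]), array([422.4, 245.5]), array([425. , 256.8])] [422.  256.4]
```

View pics/c3.png

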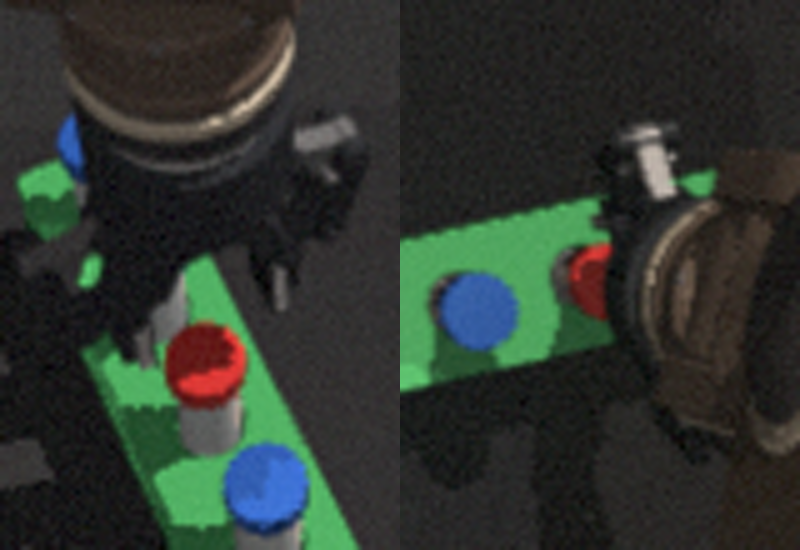

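Side crop: fingertips straddle the red cap, which is at (206,360), and the tip midpoint is about (213,334). That is 2–3 px lower than predicted, so the side camera is biased and the top estimate (y ≈ -156.3) is better. Descending with a small correction, then closing in stages.

Request:
{"name": "carry_out", "arguments": {
  "series": [0.05,0.001,-0.0005,0.02,0,0,0,0.05,0,0,0.02,0,0,0,0.05,0,0,0.015,0,0,0,0.05,0,0,0.005,0,0,0,0.042,0,0,0,0,0,0,0.038,0,0,0,0,0,0,0.036,0,0,0,0,0,0,0.036,0,0,0,0,0,0]
}}

```text
time_s: 4.95
tool_pos: [481.3, -156.6, 265.1]
eef_rot: [2.001, 2.421, 0.0]
ft_force: [0.4, 0.6, -1.0]
gripper_width: 36.2
gripper_force: 0.0
```

Request:
{"name": "carry_out", "arguments": {
  "series": [0.034,0,0,0,0,0,0,0.033,0,0,0,0,0,0,0.02,0,0,0,0,0,0,0.02,0,0,0,0,0,0,0.02,0,0,0,0,0,0]
}}

```text
time_s: 5.58
tool_pos: [481.2, -156.7, 265.1]
eef_rot: [2.001, 2.421, 0.0]
ft_force: [-0.5, -0.6, 5.2]
gripper_width: 32.2
gripper_force: 59.0
```

Gripped (32 mm, 59 N). Lift straight up.

Request:
{"name": "carry_out", "arguments": {
  "series": [0.02,0,0,-0.008,0,0,0,0.02,0,0,-0.018,0,0,0,0.02,0,0,-0.02,0,0,0,0.02,0,0,-0.022,0,0,0,0.02,0,0,-0.022,0,0,0,0.02,0,0,-0.022,0,0,0,0.02,0,0,-0.02,0,0,0,0.02,0,0,-0.011,0,0,0]
}}

```text
time_s: 6.58
tool_pos: [481.2, -156.6, 408.6]
eef_rot: [2.001, 2.421, 0.001]
ft_force: [-0.5, -1.0, -1.0]
gripper_width: 31.8
gripper_force: 59.5
```

Request:
{"name": "carry_out", "arguments": {
  "series": [0.02,0.031,0.0235,0,0,0,0,0.02,0.031,0.0235,0,0,0,0,0.02,0.031,0.0235,0,0,0,0,0.02,0.031,0.0235,0,0,0,0,0.02,0.031,0.0235,0,0,0,0,0.02,0.031,0.0235,0,0,0,0,0.02,0.031,0.0235,0,0,0,0,0.02,0.031,0.0235,0,0,0,0]
}}

```text
time_s: 7.58
tool_pos: [619.5, 123.6, 407.0]
eef_rot: [-2.001, -2.421, 0.001]
ft_force: [0.3, -0.5, 0.2]
gripper_width: 32.0
gripper_force: 59.5
```

Request:
{"name": "carry_out", "arguments": {
  "series": [0.02,0,0,0,0,0,10,0.02,0,0,0,0,0,10,0.02,0,0,0,0,0,10,0.02,0,0,0,0,0,10,0.02,0,0,0,0,0,10,0.02,0,0,0,0,0,10,0.02,0,0,0,0,0,10,0.02,0,0,0,0,0,0]
}}

```text
time_s: 8.57
tool_pos: [619.1, 122.4, 407.1]
eef_rot: [-3.027, -0.839, 0.002]
ft_force: [0.3, -0.2, -0.9]
gripper_width: 32.0
gripper_force: 59.7
```

Run:
```python
from h import *
s=bot.get_image("side");t=bot.get_image("top");st=bot.sense()
print(st)
M=R.from_rotvec(st["eef_rot"]).as_matrix();p=st["tool_pos"]
for n in("side","top"): print(n,[proj(n,p+M@[0,0,z])[0].round(1) for z in(154,190,270)])
u,v=proj("side",p+M@[0,0,190])[0].astype(int)
cv2.imwrite("pics/s4.png",s);cv2.imwrite("pics/t4.png",t)
print(u,v)
cv2.imwrite("pics/c4.png",cv2.resize(s[v-35:v+40,u-50:u+50],None,fx=8,fy=8,interpolation=cv2.INTER_CUBIC))
```

```text
{'time_s': 8.675, 'qpos': array([1.95167272e-01, 3.33901566e-01, 2.29003675e-01, 1.46672121e+00,
       1.51874931e-05, 2.79512514e+00]), 'joint_vel': array([ 0.00090584, -0.00175132,  0.00240711, -0.0002363 , -0.00058014,
        0.00981085]), 'tau': array([ 1.51573753e-03, -5.72246039e+01,  3.55351496e+01,  1.15578761e-02,
        9.02675092e-04,  2.75337975e-02]), 'tool_pos': array([619.08620501, 122.38508591, 407.27121583]), 'eef_rot': array([-3.02701485e+00, -8.40415354e-01,  1.28688034e-03]), 'ft_force': array([ 1.21367107, -0.02089441, -0.59511354]), 'moment': array([ 0.02193399, -0.03015382, -0.03576347]), 'gripper_force': 59.66152310371399, 'gripper_width': 32.37566499843969}
side [array([313.7, 153.2]), array([313.5, 164.1]), array([313.1, 186.3])]
top [array([292.6, 193.4]), array([293.6, 195. ]), array([295.5, 198.2])]
313 164
```

View pics/c4.png

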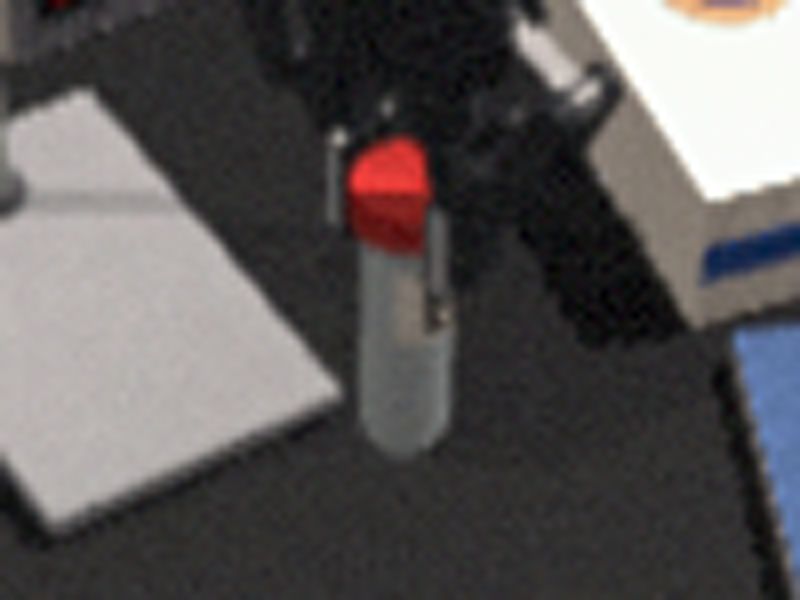

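The crop shows the tube held upright. Its label is towards the right: left edge at x≈395, tube limbs 360 and 452. That puts the label centre at azimuth about -62°, nearly under the right finger. Checking how far the pad reaches over the label.

Run:
```python
from h import *
s=bot.sense();M=R.from_rotvec(s["eef_rot"]).as_matrix();p=s["tool_pos"]
print("y az",np.degrees(np.arctan2(M[1,1],M[0,1])), "x az",np.degrees(np.arctan2(M[1,0],M[0,0])))
f=lambda P:((proj("side",P)[0]-[263,129]+.5)*8-.5).round(0)
for sg in(1,-1):
  for y in(16,22,28): print(sg*y,[f(p+M@[0,sg*y,z]) for z in(160,173,178)])
# tube axis: underside z = 5+143.
ax=lambda h:p*[1,1,0]+[0,0,148+h]
for h in(0,61,91,101,116): print(h,f(ax(h)), f(ax(h)+14.6*np.array([np.cos(-1.857),np.sin(-1.857),0])))
```

```text
y az -58.96661967355643 x az 31.033393261548547
16 [array([449., 239.]), array([448., 271.]), array([447., 283.])]
22 [array([464., 249.]), array([463., 281.]), array([462., 293.])]
28 [array([479., 259.]), array([478., 291.]), array([477., 303.])]
-16 [array([369., 186.]), array([369., 218.]), array([369., 230.])]
-22 [array([355., 176.]), array([355., 208.]), array([355., 220.])]
-28 [array([340., 166.]), array([340., 198.]), array([340., 210.])]
0 [405. 439.] [405. 474.]
61 [408. 304.] [407. 339.]
91 [409. 232.] [408. 267.]
101 [409. 208.] [409. 243.]
116 [410. 170.] [409. 205.]
```

The fingertips reach about 86 mm up the tube, so this grip covers the top 5 mm of the label from the front. I'll put the tube back in its place, regrasp a little higher with the fingers 90° from the label, and show it that way. First I reverse the path exactly.

Request:
{"name": "carry_out", "arguments": {
  "series": [0.02,0,0,0,0,0,-10,0.02,0,0,0,0,0,-10,0.02,0,0,0,0,0,-10,0.02,0,0,0,0,0,-10,0.02,0,0,0,0,0,-10,0.02,0,0,0,0,0,-10,0.02,0,0,0,0,0,-10,0.02,0,0,0,0,0,0]
}}

```text
time_s: 9.68
tool_pos: [619.1, 122.4, 407.5]
eef_rot: [-2.001, -2.421, 0.0]
ft_force: [-0.7, -0.1, 0.0]
gripper_width: 32.0
gripper_force: 59.7
```

Request:
{"name": "carry_out", "arguments": {
  "series": [0.02,-0.031,-0.0235,0,0,0,0,0.02,-0.031,-0.0235,0,0,0,0,0.02,-0.031,-0.0235,0,0,0,0,0.02,-0.031,-0.0235,0,0,0,0,0.02,-0.031,-0.0235,0,0,0,0,0.02,-0.031,-0.0235,0,0,0,0,0.02,-0.031,-0.0235,0,0,0,0,0.02,-0.031,-0.0235,0,0,0,0]
}}

```text
time_s: 10.68
tool_pos: [480.4, -157.6, 407.8]
eef_rot: [2.004, 2.419, 0.0]
ft_force: [0.1, -0.2, -0.8]
gripper_width: 32.3
gripper_force: 59.7
```

Request:
{"name": "carry_out", "arguments": {
  "series": [0.02,0,0,0,0,0,0,0.02,0,0,0,0,0,0,0.02,0,0,0,0,0,0]
}}

```text
time_s: 11.05
tool_pos: [481.6, -155.8, 407.6]
eef_rot: [-2.0, -2.422, -0.0]
ft_force: [-0.0, 0.2, -0.6]
gripper_width: 32.3
gripper_force: 59.8
```

Request:
{"name": "carry_out", "arguments": {
  "series": [0.02,-0.0005,-0.0003,0.015,0,0,0,0.02,0,0,0.02,0,0,0,0.02,0,0,0.025,0,0,0,0.02,0,0,0.025,0,0,0,0.02,0,0,0.02,0,0,0,0.02,0,0,0.02,0,0,0,0.02,0,0,0.01,0,0,0,0.02,0,0,0.006,0,0,0]
}}

```text
time_s: 12.05
tool_pos: [480.9, -156.8, 265.9]
eef_rot: [-2.0, -2.421, 0.0]
ft_force: [0.1, -0.6, -0.4]
gripper_width: 32.5
gripper_force: 59.8
```

Request:
{"name": "carry_out", "arguments": {
  "series": [0.02,0,0,0,0,0,0]
}}

```text
time_s: 12.18
tool_pos: [481.0, -157.0, 266.6]
eef_rot: [-2.001, -2.422, 0.0]
ft_force: [0.3, -1.3, -1.4]
gripper_width: 32.3
gripper_force: 59.8
```

Request:
{"name": "carry_out", "arguments": {
  "series": [0.02,0,0,0.001,0,0,0,0.046,0,0,0,0,0,0,0.046,0,0,0,0,0,0,0.046,0,0,0,0,0,0,0.046,0,0,-0.015,0,0,0,0.046,0,0,-0.025,0,0,0,0.046,0,0,0,0,0,-10,0.046,0,0,0,0,0,-10]
}}

```text
time_s: 13.18
tool_pos: [481.2, -157.2, 307.3]
eef_rot: [1.542, 2.735, 0.001]
ft_force: [0.2, 0.3, 0.4]
gripper_width: 45.9
gripper_force: 0.0
```

Request:
{"name": "carry_out", "arguments": {
  "series": [0.044,0,0,0,0,0,-10,0.044,0,0,0,0,0,-10,0.044,0,0,0,0,0,-10,0.044,0,0,0,0,0,-10,0.044,0,0,0,0,0,-10,0.044,0,0,0,0,0,-10,0.044,0,0,0,0,0,-10,0.044,0,0,0,0,0,0]
}}

```text
time_s: 14.18
tool_pos: [481.1, -157.2, 306.7]
eef_rot: [-0.294, 3.127, -0.001]
ft_force: [-0.2, 0.4, 0.0]
gripper_width: 44.6
gripper_force: 0.0
```

Run:
```python
from h import *
s=bot.get_image("side");st=bot.sense();print(st["tool_pos"],st["eef_rot"],st["gripper_width"])
cv2.imwrite("pics/c5.png",cv2.resize(s[235:350,235:335],None,fx=5,fy=5,interpolation=cv2.INTER_CUBIC))
```

```text
[ 481.08269073 -157.17812164  306.5395352 ] [-2.91982515e-01  3.12708974e+00 -6.23593817e-04] 44.36198730245444
```

View pics/c5.png

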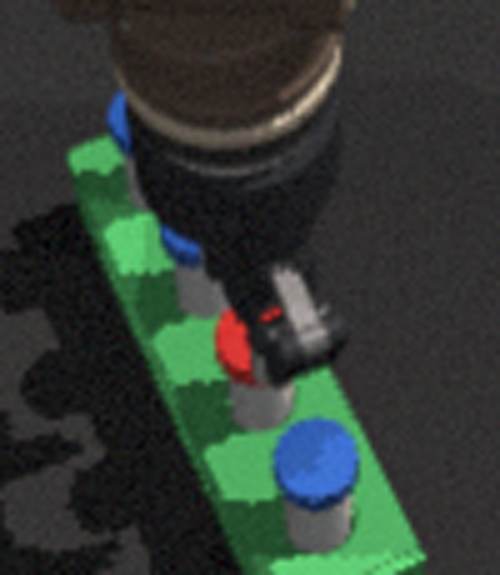

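The crop shows the red tube back in its place at (255,345), with the open fingers straddling it along the row and clear of the neighbours. Descending and regrasping slightly higher.

Request:
{"name": "carry_out", "arguments": {
  "series": [0.044,0,0,0.01,0,0,0,0.044,0,0,0.012,0,0,0,0.044,0,0,0.012,0,0,0,0.044,0,0,0.001,0,0,0,0.036,0,0,0,0,0,0,0.034,0,0,0,0,0,0,0.033,0,0,0,0,0,0,0.02,0,0,0,0,0,0]
}}

```text
time_s: 15.22
tool_pos: [481.2, -157.2, 271.4]
eef_rot: [-0.297, 3.126, -0.001]
ft_force: [-0.3, -0.2, 3.8]
gripper_width: 32.2
gripper_force: 59.1
```

Request:
{"name": "carry_out", "arguments": {
  "series": [0.02,0,0,0,0,0,0,0.02,0,0,0,0,0,0]
}}

```text
time_s: 15.48
tool_pos: [481.2, -157.2, 271.3]
eef_rot: [-0.297, 3.126, -0.001]
ft_force: [-1.0, 0.3, 5.1]
gripper_width: 32.0
gripper_force: 59.1
```

Request:
{"name": "carry_out", "arguments": {
  "series": [0.02,0,0,-0.008,0,0,0,0.02,0,0,-0.018,0,0,0,0.02,0,0,-0.02,0,0,0,0.02,0,0,-0.022,0,0,0,0.02,0,0,-0.022,0,0,0,0.02,0,0,-0.022,0,0,0,0.02,0,0,-0.02,0,0,0,0.02,0,0,-0.012,0,0,0]
}}

```text
time_s: 16.48
tool_pos: [480.9, -157.1, 415.6]
eef_rot: [-0.297, 3.127, -0.0]
ft_force: [0.8, -0.6, -0.5]
gripper_width: 32.2
gripper_force: 59.5
```

Request:
{"name": "carry_out", "arguments": {
  "series": [0.02,-0.0235,0.031,0,0,0,0,0.02,-0.0235,0.031,0,0,0,0,0.02,-0.0235,0.031,0,0,0,0,0.02,-0.0235,0.031,0,0,0,0,0.02,-0.0235,0.031,0,0,0,0,0.02,-0.0235,0.031,0,0,0,0,0.02,-0.0235,0.031,0,0,0,0,0.02,-0.0235,0.031,0,0,0,0]
}}

```text
time_s: 17.48
tool_pos: [619.3, 123.1, 414.1]
eef_rot: [0.297, -3.126, 0.0]
ft_force: [0.6, -0.1, -1.2]
gripper_width: 31.8
gripper_force: 59.5
```

Request:
{"name": "carry_out", "arguments": {
  "series": [0.02,0,0,0,0,0,10,0.02,0,0,0,0,0,10,0.02,0,0,0,0,0,10,0.02,0,0,0,0,0,10,0.02,0,0,0,0,0,10,0.02,0,0,0,0,0,0]
}}

```text
time_s: 18.23
tool_pos: [618.9, 121.9, 414.1]
eef_rot: [-1.049, -2.96, 0.001]
ft_force: [0.2, -0.1, -0.3]
gripper_width: 32.0
gripper_force: 59.6
```

```bash
cat >> h.py <<'E'
def shot(tag):
    ims=[bot.get_image("side") for _ in range(3)];st=bot.sense()
    im=np.mean(ims,0).astype(np.uint8);np.savez(f"pics/{tag}.npz",im=im,p=st["tool_pos"],r=st["eef_rot"])
    M=R.from_rotvec(st["eef_rot"]).as_matrix();print(tag,st["time_s"],st["tool_pos"].round(1),"yaw",np.degrees(np.arctan2(M[1,1],M[0,1])).round(2),"tilt",M[2].round(4),st["gripper_width"].round(2))
E
python3 -c "
from h import *
shot('a')"
```

```text
Traceback (most recent call last):
  File "h.py", line 20, in shot
    M=R.from_rotvec(st["eef_rot"]).as_matrix();print(tag,st["time_s"],st["tool_pos"].round(1),"yaw",np.degrees(np.arctan2(M[1,1],M[0,1])).round(2),"tilt",M[2].round(4),st["gripper_width"].round(2))
                                                                                                                                                                        ^^^^^^^^^^^^^^^^^^^^^^^^^
AttributeError: 'float' object has no attribute 'round'
```

Request:
{"name": "carry_out", "arguments": {
  "series": [0.02,0,0,0,0,0,10,0.02,0,0,0,0,0,10,0.02,0,0,0,0,0,0]
}}

```text
time_s: 18.75
tool_pos: [618.9, 121.8, 414.6]
eef_rot: [-1.546, -2.735, 0.0]
ft_force: [0.0, 0.6, -0.7]
gripper_width: 32.0
gripper_force: 59.6
```

```bash
python3 -c "
from h import *
shot('b')"
```

```text
Traceback (most recent call last):
  File "h.py", line 20, in shot
    M=R.from_rotvec(st["eef_rot"]).as_matrix();print(tag,st["time_s"],st["tool_pos"].round(1),"yaw",np.degrees(np.arctan2(M[1,1],M[0,1])).round(2),"tilt",M[2].round(4),st["gripper_width"].round(2))
                                                                                                                                                                        ^^^^^^^^^^^^^^^^^^^^^^^^^
AttributeError: 'float' object has no attribute 'round'
```

Request:
{"name": "carry_out", "arguments": {
  "series": [0.02,0,0,0,0,0,10,0.02,0,0,0,0,0,10,0.02,0,0,0,0,0,10,0.02,0,0,0,0,0,10,0.02,0,0,0,0,0,0]
}}

```text
time_s: 19.52
tool_pos: [618.9, 121.8, 414.7]
eef_rot: [-2.388, -2.042, 0.0]
ft_force: [-0.0, 0.2, -1.4]
gripper_width: 31.8
gripper_force: 59.6
```

```bash
python3 -c "
from h import *
shot('c')
o=[]
for k in 'abc':
    d=np.load(f'pics/{k}.npz');u,v=proj('side',d['p']-[0,0,190])[0].astype(int);print(k,u,v)
    o.append(cv2.resize(d['im'][v-12:v+33,u-16:u+17],None,fx=8,fy=8,interpolation=cv2.INTER_CUBIC))
cv2.imwrite('pics/c6.png',np.hstack(o))"
```

```text
Traceback (most recent call last):
  File "h.py", line 20, in shot
    M=R.from_rotvec(st["eef_rot"]).as_matrix();print(tag,st["time_s"],st["tool_pos"].round(1),"yaw",np.degrees(np.arctan2(M[1,1],M[0,1])).round(2),"tilt",M[2].round(4),st["gripper_width"].round(2))
                                                                                                                                                                        ^^^^^^^^^^^^^^^^^^^^^^^^^
AttributeError: 'float' object has no attribute 'round'
```

The frames were saved before the print failed, so I'll use them.

```bash
sed -i 's/,st\["gripper_width"\].round(2)//' h.py; python3 -c "
from h import *
o=[]
for k in 'abc':
    d=np.load(f'pics/{k}.npz');u,v=proj('side',d['p']-[0,0,190])[0].astype(int)
    M=R.from_rotvec(d['r']).as_matrix();print(k,u,v,np.degrees(np.arctan2(M[1,1],M[0,1])),M[2],d['p'])
    o.append(cv2.resize(d['im'][v-12:v+33,u-16:u+17],None,fx=8,fy=8,interpolation=cv2.INTER_CUBIC))
cv2.imwrite('pics/c6.png',np.hstack(o))"
```

```text
a 313 162 51.00123709517206 [ 3.44209334e-04 -4.31410009e-04 -9.99999848e-01] [618.88179937 121.83321174 414.44100029]
b 313 162 31.041594164341983 [ 7.43073953e-06 -5.85189461e-05 -9.99999998e-01] [618.86238577 121.83650348 414.66881355]
c 313 162 -8.947547341540345 [-9.72627197e-06 -5.15331900e-05 -9.99999999e-01] [618.86165489 121.84573937 414.67529709]
```

View pics/c6.png

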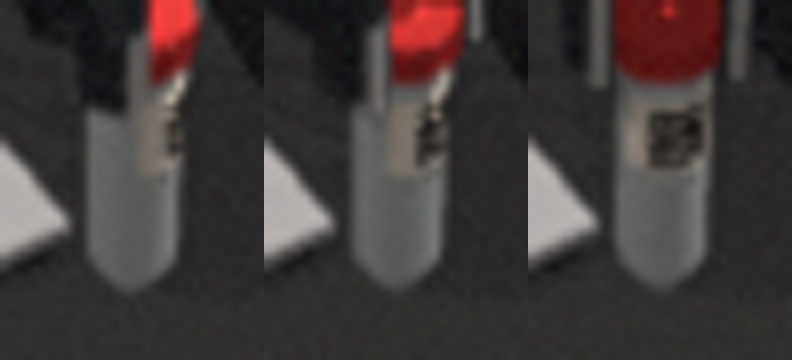

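The label is clear: paper with black bars. In panel c the left paper edge is at x≈628 between tube limbs 616 and 708, and the bars run 648–703. The label is unobstructed. I'll unwrap it numerically for the angle.

```bash
python3 -c "
from h import *
for k in 'abc':
    d=np.load(f'pics/{k}.npz');p=d['p'];im=d['im'].astype(np.float32)
    e=C['side']['eye']-p;caz=np.arctan2(e[1],e[0])
    base=p[2]-271.3+5
    A=np.radians(np.arange(-84,85,6));
    # align: tube limbs at body height ~40
    def smp(h,da,du=0,dv=0):
        P=np.c_[p[0]+14.3*np.cos(caz+A),p[1]+14.3*np.sin(caz+A),np.full(len(A),base+h)]
        q=proj('side',P)+[du,dv];return cv2.remap(im,q[None,:,0].astype(np.float32),q[None,:,1].astype(np.float32),1)[0]
    g=cv2.GaussianBlur(im.mean(2),(0,0),.01) if 0 else im.mean(2)
    c0=proj('side',[p[0],p[1],base+40])[0];r=im[int(round(c0[1]))+2].mean(1)
    print(k,'caz',np.degrees(caz).round(1),'axis',c0.round(2),'row',r[int(c0[0])-9:int(c0[0])+10].astype(int))
    if k=='a': print(np.degrees(A).astype(int))
    for h in range(52,101,4): print(h,smp(h,0,-.4,.8).mean(1).astype(int))
"
```

```text
a caz -106.3 axis [313.4  172.67] row [ 72  46  43  55  96 100  96  94  90  88  86  90  95 108 114  62  42  38
  40]
[-84 -78 -72 -66 -59 -54 -48 -42 -36 -29 -24 -18 -12  -6   0   6  12  18
  24  29  36  42  48  54  59  66  72  78  84]
52 [ 63  66  72  82  92  96  97  98  98  97  95  93  92  90  88  88  89  90
  92  94 100 106 109 109 107  97  91  87  87]
56 [ 63  66  72  81  92  96  97  98  97  97  95  92  91  90  90  89  88  89
  92  94  97  95 103 111 109 102  98  93  87]
60 [ 65  67  73  82  91  96  97  97  98  97  96  94  90  89  90  90  91  93
  97 102 104 108 116 122 117  99  86  76  61]
64 [ 63  66  73  82  92  97  98  99  99  99  97  95  92  90  90  95 100 104
 109 114 120 123 112  95  79  65  51  59  66]
68 [ 64  66  72  81  92  96  98  99  98  97  95  94  93  92  92  97 102 107
 109 110 108 101  81  54  58  64  67  64  60]
72 [ 64  68  73  81  92  95  95  97  98  96  95  94  94  92  92  98 103 107
 107 105 101  93  80  68  64  61  57  51  48]
76 [ 52  61  71  82  95  97  99 101  99  98  98  96  93  92  92  97 102 108
 111 110 102  90  73  58  55  54  55  52  48]
80 [ 30  3
[... 3285 characters left out ...]
  43  49
  52  49  38  31  35  45  60  72  78  79  72]
80 [ 50  54  60  69  79  88  97 109 113 117 110  94  67  56  50  49  50  53
  45  40  30  27  44  60  71  72  73  72  71]
84 [ 46  49  55  62  73  81  88  95 101 107 106  93  63  55  51  44  47  54
  49  45  46  54  60  61  69  76  78  80  81]
88 [ 48  50  52  57  66  73  82  90  98 104 105  99  82  69  61  60  64  73
  75  78  69  71  80  89  88  91  92  87  81]
92 [47 49 53 57 64 69 75 83 91 98 99 99 98 96 94 94 96 97 96 93 89 90 93 94
 92 91 84 70 58]
96 [45 46 49 54 61 64 70 77 78 82 85 87 89 90 91 91 91 90 86 82 78 79 81 77
 71 65 58 47 41]
100 [41 42 43 46 50 52 53 57 58 59 60 63 65 66 67 66 64 63 61 58 55 54 54 51
 47 44 38 37 37]
```

The left paper edge gives a label centre about 8° right of the camera in frame c, but the bars look less symmetric than that. I'll turn another 50° to see the other edge and settle it.

Request:
{"name": "carry_out", "arguments": {
  "series": [0.02,0,0,0,0,0,10,0.02,0,0,0,0,0,10,0.02,0,0,0,0,0,10,0.02,0,0,0,0,0,10,0.02,0,0,0,0,0,10,0.02,0,0,0,0,0,0]
}}

```text
time_s: 20.42
tool_pos: [618.9, 121.8, 414.7]
eef_rot: [3.027, 0.841, -0.0]
ft_force: [0.4, 0.4, -1.5]
gripper_width: 32.1
gripper_force: 59.5
```

```bash
python3 -c "
from h import *
shot('d')
for k in 'cd':
    d=np.load(f'pics/{k}.npz');p=d['p'];im=d['im'].astype(np.float32)
    e=C['side']['eye']-p;caz=np.arctan2(e[1],e[0]);base=p[2]-271.3+5
    A=np.radians(np.arange(-72,73,6)+.01)
    print(k);print('   ',np.degrees(A).astype(int))
    for h in range(44,97,4):
        P=np.c_[p[0]+14.3*np.cos(caz+A),p[1]+14.3*np.sin(caz+A),np.full(len(A),base+h)]
        q=(proj('side',P)+[-.35,.8]).astype(np.float32)
        v=cv2.remap(im,q[None,:,0],q[None,:,1],1)[0]
        print(h,v.mean(1).astype(int),'r-b',(v[:,2]-v[:,0]).astype(int))
    if k=='d':
        u,v=proj('side',p-[0,0,190])[0].astype(int)
        cv2.imwrite('pics/c7.png',cv2.resize(d['im'][v-12:v+33,u-16:u+17],None,fx=12,fy=12,interpolation=cv2.INTER_CUBIC))
"
```

```text
d 20.575 [618.9 121.8 414.7] yaw -58.95 tilt [ 0. -0. -1.]
c
    [-71 -65 -59 -53 -47 -41 -35 -29 -23 -17 -11  -5   0   6  12  18  24  30
  36  42  48  54  60  66  72]
44 [ 73  82  92  95  96  98  97  96  95  93  92  90  88  88  87  87  90  95
 100 105 109 111 108  95  87] r-b [0 1 0 0 0 0 0 0 0 0 0 0 0 0 0 0 0 0 0 0 0 0 0 0 0]
48 [ 69  81  93  96  96  97  97  98  96  93  92  91  89  88  87  87  90  94
 101 107 110 113 109 100  93] r-b [ 0  0  0  0  0  0  0  0 -1 -2 -2 -1  0  0  0  0  0  0  0  0  0  0  0  0
  0]
52 [ 67  75  86  93  97  98  97  96  95  94  92  91  89  86  85  85  89  94
 101 107 110 112 109 100  93] r-b [ 0  0  0  0  0  0  0  0  0  0 -1  0  0  0 -1  0  0  0  0  0  0  0  0  0
  1]
56 [ 67  74  84  89  94  99  98  97  96  95  94  91  88  88  89  89  91  92
  96  97 106 113 109 102  96] r-b [ 1  0  0  0  0  0  0  0  0  0  0  0  0  0 -1  0  0  0  0  0  0  0  1  3
  4]
60 [ 67  75  85  91  97 101  99  98  95  93  94  94  94  93  91  89  92  97
 102 107 112 121 113  96  88] r-b [1 1 2 2 2 2 1 1 3 4 4 3 3 5 5 4 4 5 6 6 6 8 9 8 7]
64 [ 68  76  86  95 105 112 112 111 105  96 
[... 3560 characters left out ...]
  56  63  83 103 106 106
  98  93  88  81  75  67  56] r-b [ 4  4  5  7  9  9  9  8  6  6  4  5  7  9 12 15 15 15 13  8  4  2  2  1
  1]
88 [ 71  79  76  76  81  84  81  80  87  85  78  71  69  68  84 100 100  96
  92  86  78  69  61  50  40] r-b [ 6  9  8  8 10 11 11 12 11 11 11 10  9  8 11 14 14 11  7  4  3  2  2  2
  1]
92 [ 70  80  92  97 108 111 111 117 117 113 110 105 100  96  96  94  82  78
  86  83  76  67  55  42  35] r-b [ 9  6  6  8 10 10 11 11 10  9  8  8  7  7  8  8  5  3  3  3  3  3  1 -1
 -2]
96 [ 54  67  84  88  96 102  98  97  97  95  92  92  91  90  88  82  67  70
  85  83  77  67  53  42  38] r-b [25 23 19 14  9  5  9  9  6  2  0  0  0  0  0  0  1  1  2  2  2  1  0 -1
  0]
```

View pics/c7.png

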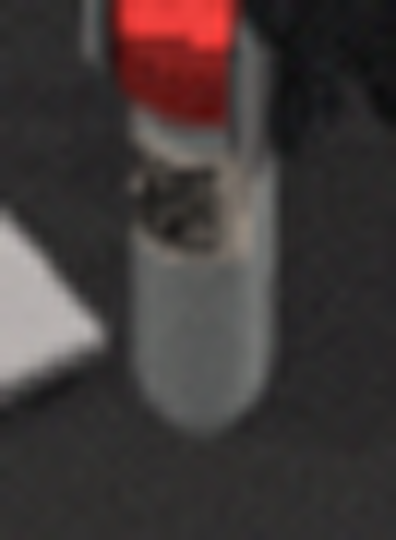

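In frame d the right paper edge is at about +47°, with a red-minus-blue step there. Taken with the left edge, that puts the label centre near +24° in frame c, and the bars agree. As a check I'll turn back 25°, which should show the label symmetrically.

Request:
{"name": "carry_out", "arguments": {
  "series": [0.02,0,0,0,0,0,-8,0.02,0,0,0,0,0,-9,0.02,0,0,0,0,0,-8,0.02,0,0,0,0,0,0]
}}

```text
time_s: 21.08
tool_pos: [618.9, 121.9, 414.7]
eef_rot: [2.775, 1.472, -0.0]
ft_force: [1.0, 0.4, -0.5]
gripper_width: 32.0
gripper_force: 59.5
```

```bash
python3 -c "
from h import *
shot('e')
for k in 'abcde':
    d=np.load(f'pics/{k}.npz');p=d['p'];im=d['im'].astype(np.float32)
    M=R.from_rotvec(d['r']).as_matrix();yaw=np.degrees(np.arctan2(M[1,1],M[0,1]))
    e=C['side']['eye']-p;caz=np.arctan2(e[1],e[0]);base=p[2]-271.3+5
    X=np.arange(-7,7.1,.5);Z=np.zeros((0,len(X)));S=Z
    for h in range(66,83,2):
        q=proj('side',[p[0]+14.3*np.cos(caz),p[1]+14.3*np.sin(caz),base+h])[0]+[-.35,.8]
        v=cv2.remap(im,(q[0]+X)[None].astype(np.float32),np.full((1,len(X)),q[1],np.float32),1)[0]
        Z=np.vstack([Z,v[:,2]-v[:,0]]);S=np.vstack([S,v.mean(1)])
    print(k,yaw.round(1));print(Z.mean(0).round(0).astype(int));print(S.mean(0).astype(int))
"
```

```text
e 21.225 [618.9 121.8 414.7] yaw -34.21 tilt [ 0.  0. -1.]
a 51.0
[ 0  0  0  0  0  0  0  0 -1 -1 -1  0  0  0  2  6 10 14 16 16 16 16 14 12
  9  8  6  4  2]
[ 44  50  61  81  96  98  99  98  98  96  95  93  92  91  92  96 100 105
 108 109 109 106 100  87  76  72  66  52  42]
b 31.0
[ 0  0  0  0  0  0  0 -1 -1  0  2  6 10 14 17 18 18 17 15 12  9  8  8  8
  9  9  8  4  2]
[ 43  48  55  72  86  93  98  98  97  95  94  98 101 106 110 112 112 109
 101  78  60  56  56  65  72  73  69  55  43]
c -8.9
[ 1  1  1  2  4  9 13 16 17 17 15 12  9  7  6  7  7  8  8  7  7  6  6  8
  9  9  8  5  3]
[ 43  47  56  73  90 105 116 119 120 113 102  79  60  52  47  48  50  54
  57  55  54  54  56  65  74  82  81  61  44]
d -58.9
[ 1  1  2  4  6  6  7  7  6  6  6  6  7  8  8  8  9 12 14 16 17 17 15  8
  2  1  1  1  1]
[ 43  46  50  60  65  60  56  55  53  48  46  48  51  55  58  61  67  81
  94 105 115 120 123 120 116 107  93  66  46]
e -34.2
[ 1  2  3  7 10 12 13 10  8  7  7  7  7  6  6  5  5  6  7  7  8 12 14 15
 15 11  7  4  1]
[ 43  49  59  79  96 101  97  73  55  53  51  52  51  49  47  46  46  49
  52  56  64  81  98 114 124 114  99  70  47]
```

Frame e shows the bars symmetric (±3.65 px), so the label faces the side camera, azimuth about -106.6°, at tool yaw -34.2°. I'll refit the reader using the camera biases found from the tube's known pose.

Run:
```python
from h import *
tb=proj("top",[482.9,-156.2,121])[0]-proj("top",[481.1,-157,121])[0]
b={"side":np.array([-.35,.8]),"top":tb};print("top bias",tb)
S=(235,80);T=(125,192)
obs=[("side",crop(x,S),q) for x,q in zip([(23,370),(197,303),(355,490),(175,577),(215,215),(180,229),(248,201)],[0,1,2,3,"win","l1","l2"])]
obs+=[("top",crop(x,T),q) for x,q in zip([(570,20),(645,258),(30,247),(437,150),(452,197),(422,103)],[2,3,"rod","win","l1","l2"])]
def loc(q,h,w): return {0:(40,63,16),1:(40,-63,16),2:(-160,-63,16),3:(-160,63,16),"rod":(0,0,350),"win":(-122,0,h),"l1":(-122,w,h),"l2":(-122,-w,h)}[q]
def f(p,bb=b):
    Z=R.from_euler("z",p[2]).as_matrix()
    return np.concatenate([(proj(n,Z@loc(q,p[3],p[4])+[p[0],p[1],0])[0]+bb[n]-uv) for n,uv,q in obs])
r=least_squares(f,[532,404,1.868,224,20],loss="soft_l1");x=r.x
print(x.round(3),np.degrees(x[2]));print(f(x).reshape(-1,2).round(1).tolist())
J=np.linalg.inv(r.jac.T@r.jac);print("sd(0.4px)",.4*np.sqrt(np.diag(J)))
d=np.array([np.cos(x[2]),np.sin(x[2])]);w=x[:2]-122*d;print("win",w,x[3],"axis target",w-94.6*d,"tcp z",x[3]+190.3)
for z in(200,224): 
    a,c=[atz("top",crop(q,T)-tb,x[3])[:2] for q in((452,197),(422,103))];
print("lamp az+90",np.degrees(np.arctan2(*(c-a)[::-1]))+90)
s=bot.sense();M=R.from_rotvec(s["eef_rot"]).as_matrix()
print(s["time_s"],s["tool_pos"],"delta tcp",w-94.6*d-s["tool_pos"][:2])
```

```text
top bias [-0.391739   -0.79846567]
[531.966 404.043   1.864 226.705  20.278] 106.82441913374123
[[-0.5, 0.0], [-0.5, -0.6], [-0.0, -0.2], [-0.8, -0.9], [-0.5, -0.1], [-0.3, -0.2], [-0.3, 0.1], [-0.5, -0.5], [-0.0, 0.5], [0.4, -0.5], [0.3, -0.4], [0.3, -0.3], [0.4, -0.5]]
sd(0.4px) [0.50851955 0.39681692 0.00425781 0.86885487 0.51282872]
win [567.2776649  287.26475227] 226.70487361118734 axis target [594.65866759 196.71398921] tcp z 417.00487361118735
lamp az+90 107.16458070586697
21.225 [618.8734022  121.84321414 414.70183885] delta tcp [-24.2147346   74.87077507]
```

Request:
{"name": "carry_out", "arguments": {
  "series": [0.02,0,0,0,0,0,-10.2,0.02,0,0,0,0,0,-10.2,0.02,0,0,0,0,0,-10.2,0.02,0,0,0,0,0,-10.2,0.02,0,0,0,0,0,-10.2,0.02,0,0,0,0,0,-10.2,0.02,0,0,0,0,0,-10.2,0.02,0,0,0,0,0,-10.2]
}}

```text
time_s: 22.22
tool_pos: [618.9, 121.8, 414.7]
eef_rot: [1.132, 2.93, -0.0]
ft_force: [0.0, -1.1, -1.1]
gripper_width: 32.4
gripper_force: 59.5
```

Request:
{"name": "carry_out", "arguments": {
  "series": [0.02,0,0,0,0,0,-10.2,0.02,0,0,0,0,0,-10.2,0.02,0,0,0,0,0,-10.2,0.02,0,0,0,0,0,-10.2,0.02,0,0,0,0,0,-10.2,0.02,0,0,0,0,0,-10.2,0.02,0,0,0,0,0,-10.2,0.02,0,0,0,0,0,-10.2]
}}

```text
time_s: 23.22
tool_pos: [618.9, 121.8, 414.7]
eef_rot: [-1.057, 2.958, 0.0]
ft_force: [0.5, -0.0, -1.1]
gripper_width: 32.6
gripper_force: 59.6
```

Request:
{"name": "carry_out", "arguments": {
  "series": [0.02,0,0,0,0,0,-10.2,0.02,0,0,0,0,0,-10.2,0.02,0,0,0,0,0,-10.2,0.02,0,0,0,0,0,-10.2,0.02,0,0,0,0,0,-9.5,0.02,0,0,0,0,0,0]
}}

```text
time_s: 23.98
tool_pos: [618.9, 121.9, 414.7]
eef_rot: [-2.206, 2.237, 0.0]
ft_force: [-0.6, 0.1, -0.8]
gripper_width: 32.1
gripper_force: 59.6
```

Request:
{"name": "carry_out", "arguments": {
  "series": [0.02,-0.015,0.005,-0.0005,0,0,0,0.02,-0.02,0.006,-0.0006,0,0,0,0.02,-0.02,0.006,-0.0006,0,0,0,0.02,-0.0126,0.005,-0.0006,0,0,0,0.02,-0.007,0.003,0,0,0,0,0.02,0,0,0,0,0,0,0.02,0,0,0,0,0,0]
}}

```text
time_s: 24.85
tool_pos: [594.8, 196.4, 417.0]
eef_rot: [2.208, -2.234, 0.0]
ft_force: [0.9, -0.1, -0.7]
gripper_width: 32.2
gripper_force: 59.6
```

```bash
python3 -c "
from h import *
shot('f');s=bot.sense();print(s['tool_pos'],s['ft_force'],s['joint_vel'].round(3),s['gripper_width'])
im=np.load('pics/f.npz')['im'];t=bot.get_image('top')
z=lambda a,x,y,w,h,k:cv2.resize(a[y:y+h,x:x+w],None,fx=k,fy=k,interpolation=cv2.INTER_CUBIC)
cv2.imwrite('pics/c8.png',np.hstack([z(im,235,80,110,120,3.6),z(t,170,150,110,120,3.6)]))"
```

```text
f 25.0 [594.9 196.2 416.9] yaw 179.31 tilt [ 1.e-04  0.e+00 -1.e+00]
[594.92212771 196.18005313 416.94396611] [-0.16524401 -0.4500862  -1.07905374] [ 0.002 -0.001 -0.001  0.001  0.002  0.001] 31.982827511199982
```

View pics/c8.png

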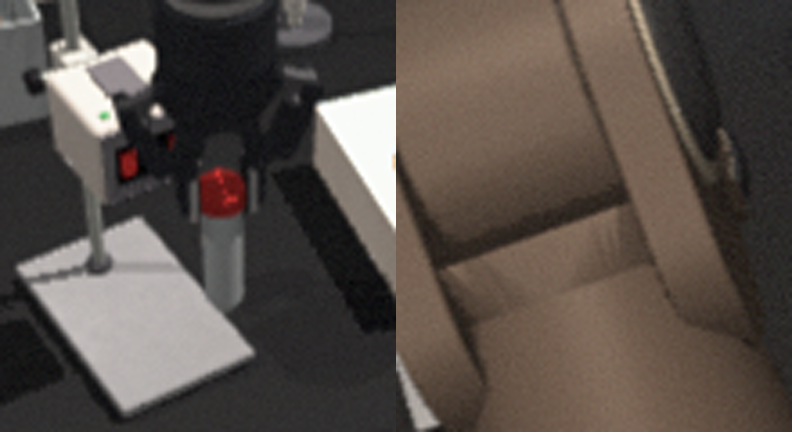

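The view shows the tube upright in the gripper at (222,250), held in front of the reader with a gap. Its label is on the far side facing the window, and the forces are near zero. The pose is within 0.6 mm of the target, so I'll hand in.

```bash
python3 -c "
from workcell import bot
print(bot.hand_in())"
```

```text
the job is handed in; nothing more can be done
None
```

I handed the job in at about 25 s: the red-capped tube is held upright about 80 mm in front of the reader window, label turned to face it, after one put-back and regrasp to uncover the label; the result of the judging was not shown.

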